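Valve-seat leak test: vent the tester, then draw and hold the vacuum

TASK

Run the holding part of a leak test on the bench tester with the valve in its block: clear the vacuum left from the last test by pushing the vent's black mushroom head all the way down until it stays down, then turn the head clockwise until, once let go, it springs back up and so closes the vent. Then take the carriage by its upright grip, draw it out against its return spring until its pointer stands opposite the point of the index clip on the scale, and finish while still holding it there, at rest, in the gripper. Leave the index clip as it is set and do not disturb the other things on the bench.

Things in the scene. Friction and masses are not known exactly. Their poses are not given: they have to be found in the camera images.
- vent (a joint): the vent's mushroom head moving straight down, m: 0 up (closed), 0.007 fully down (firm stop). An over-centre mechanism resists with about 9 N at first and less further down; past about 0.0055 the head snaps down and stays down by itself. Turning the head lifts it out again.
- vent_head (a joint): turn of the mushroom head about its upright axis, rad: 0 at rest, growing clockwise seen from above, at most 0.8; a weak spring turns it back to 0 when it is let go. While the head is down, a turn raises it along a ramp (4 mm in 0.7 rad, so let the grip rise with it or slip); turned by 0.6 or more it is past the middle and springs up as soon as the fingers let it go. About 0.1 N m.
- vent_top (a point): centre of the top of the mushroom head, 113 mm above the bench when up, 106 mm when down; moves with the head. Round black plastic head, 40 mm across and 20 mm tall with a slightly domed top; its straight rim lies 7 to 17 mm below this point (grip it across the rim, 12 mm below this point). The head stands on a round aluminium column 33 to 37 mm wide, 84 mm tall, on the front left of the tester. Nothing taller than 80 mm stands within 55 mm of its axis.
- carriage: steel block 46 x 40 mm, top 60 mm above the bench, on a guide rail on the right of the tester; the upright grip stands on it. Origin at bench height under its centre. Axes as the tester: z up, y along the guide. It is drawn out towards -y, away from the cylinder (to the robot's right), from home (as it starts) to at most 88 mm. The return spring pulls it home with 6 N at the start, rising 1.1 N per 10 mm.
- grip_center (a point): centre of the upright black turned grip on the carriage, 100 mm above the bench, where it is grasped from above. The grip is 23 mm across from 90 to 112 mm above the bench (21 mm at 74 mm), its rounded top is at 125 mm; the cylinder's end cap (up to 74 mm tall) with its gland stands 46 mm or more from its axis on the +y side. Axes as the tester.
- pointer_tip (a point): tip of the flat steel pointer at the carriage's front foot, 29 mm above the bench; moves with the carriage. Axes as the tester: the draw is along its -y.
- index_tip (a point): tip of the index clip, a dark steel block 12 mm wide with a round thumb screw, clamped on the front edge of the engraved scale (lines every 5 mm); 29 mm above the bench. Its point faces the pointer; when the two are in line the tips stand 3 mm apart across the scale and level along y. Axes as the tester.
- index (a joint): where the index clip is set, m: the draw from home at which the carriage stands at the index, 0.042 to 0.072; held by its screw.
- needle (a joint): turn of the needle on the white round gauge (60 mm) behind the vent, rad, clockwise: 0 at the start, where it still shows the leftover vacuum; falls to -0.5 (the zero of the dial) when the vent is pressed down, then rises 0.42 per 10 mm of carriage draw.
- loose_spring: bystander: dark coil spring, 32 mm wide, 45 mm tall, standing behind the tester; origin under its centre
- spanner: bystander: combination spanner 170 mm long, lying in front of the tester; origin under its centre
- piston_a: bystander: bright piston, 66 mm wide, 58 mm tall, right of the tester; origin under its centre
- piston_b: bystander: dark piston, 66 mm wide, 58 mm tall, right of the tester; origin under its centre
- injector: bystander: brass and steel injector, 123 mm long, 23 mm high, right of the tester; origin under its centre
- dish: bystander: round steel dish with nuts, 112 mm wide, 23 mm tall, left of the tester; origin under its centre
- block: bystander: reddish wood block, 120 x 45 x 38 mm, left of the tester; origin under its centre

How it is judged:
By the outcome, as a careful person would: the job done as asked, in the order asked, and still so for the second after the job is handed in, while the arm keeps its last pose, push and grip.
It also fails if it takes over 58 s, if anything falls off the work surface, if the arm or the gripper's body presses on something with over 40 N, if the wrist force passes 120 N, or if a joint passes its speed limit or range.

ROBOT

A 6-joint arm with a two-finger parallel gripper is mounted at the origin on a cart in front of the work surface, level with it; the furniture and walls round the work are solid. World frame = base frame: x ahead of the robot, y to its left, z up, the work surface at z = 0. Lengths are in m, angles in degrees, forces in N, time in s.
With the tool pointing down it reaches from about 0.2 to 0.875 m from the base axis. Payload 3.4 kg.
Tool frame: the origin (TCP) lies at the very end of the fingers, on their centre line; the grasp point (between the pads) lies behind it (env.tcp_to_grasp is the z of the grasp point in the tool frame, in m); z points along the fingers, x is the direction in which the jaws open and shut, and the axes are right-handed (so a half turn about z gives the same grasp; the last joint's range is limited). The gripper opens to 94 mm and grips with 3 to 60 N. Pads are 16 mm wide; open, the fingers measure 119 mm over their backs; the gripper's body (75 mm by 177 mm) begins 78 mm behind the grasp point.
Start: joints at [63.77, 15.808, 86.224, -0, 77.962, -6.933], TCP at [0.19, 0.543, 0.169] pointing down, gripper open.
Joint ranges: [-165.64, 165.64], [-43.16, 119.46], [12.63, 154.43], [-67.54, 247.53], [6.08, 155.33], [-154.97, 154.97]. Speed limits (degrees/s): [147.25, 147.25, 180, 180, 180, 180].

INTERFACE

Orientations are given as a 3x3 rotation matrix whose columns are the frame's x, y, z axes.
In Python, from bench import get_state, capture, env gives the robot as it stands.
- The arm moves only by the shell command python3 -m jog 'ROWS' [FORCE]. ROWS is JSON, a list that holds one entry, the list of rows, each a list of 7 numbers: the turn, a rotation vector about the tool's x, y, z in rad, then the shift along the tool's x, y, z in m, then the finger opening in m, from 0 to 0.094. In form: [[[wx, wy, wz, tx, ty, tz, gripper], ...]]. A call has exactly 5 rows; each row shifts and turns the pose as measured when the row begins, along the tool's axes as they then stand; what a row does not reach is not made up. A row lasts 1/10 s, in which the tool goes at most 50 mm and 8.59 degrees, less where a joint would pass 70% of its speed; a pose out of reach is approached as far as the arm can. A call with a gripper value outside its range is refused whole. The fingers move at their own pace and stop on an object; FORCE is the grip in N (left out, the last holds). Time passes only in rows, so rows that do not move let the fingers close, or fill a call up. It gives the time, the measured TCP pose, the force and the opening at its end, in the units of the state.
- get_state(): the state, without advancing time (a new reading comes with each control period).
- capture(name): name is "side" or "top" or "wrist"; returns a dict with "color" (384x512x3 uint8, red, green, blue), "fx", "fy", "cx", "cy" (pixels), "pose" (4x4, takes a point from camera to world coordinates). Camera axes: x right, y down, z forward; pixel columns grow to the right and rows downward; lengths in m; the calibration is good to about 2 mm. The wrist camera is an equidistant fisheye: a pixel r from the principal point sees the ray r / f radians off the axis. A picture is of the moment at which its call begins. There is no depth.
- env.finish_job(): hands the job in, once; it reports no verdict.
The state is a dict: "t": time; "joint_pos": joint angles; "joint_velocities": joint speeds; "joint_torque": joint torques, N m; "ee_pos": TCP position; "eef_rot": TCP orientation; "contact_force": force on the tool from outside, world axes, zero at the start; "torque": the same for the moment, N m; "grip_width": finger opening in m.
Only numpy, scipy, OpenCV 4.12 (cv2) and the standard library are available. Lean on these libraries where they do the work, as an engineer would, in place of code of your own. Each camera call takes 0.05 s, during which the arm holds its last target. There are 200 camera calls.

## Working session

There is one attempt and no reset: what is moved stays moved. The work goes in short steps, Python scripts to look and compute and a shell command to move; the robot and the scene stay as the last step left them, time stands still between calls to the robot, and variables do not carry over. Pictures are saved under pics/ and viewed, about 8 in all and at most 12, crops included, and the job is handed in when it is done.

```bash
mkdir -p pics; ls; cat > h.py <<'E'
import numpy as np, cv2
from bench import get_state, capture, env
def ray(c,u,v,fish=False):
    x=(u-c['cx'])/c['fx'];y=(v-c['cy'])/c['fy']
    if fish:
        r=np.hypot(x,y); d=np.array([x/r*np.sin(r),y/r*np.sin(r),np.cos(r)]) if r>1e-9 else np.array([0,0,1.])
    else: d=np.array([x,y,1.])
    P=np.array(c['pose']); return P[:3,3],P[:3,:3]@d
def onz(c,u,v,z,fish=False):
    o,d=ray(c,u,v,fish); return (o+d*(z-o[2])/d[2]).round(4)
def proj(c,p,fish=False):
    P=np.array(c['pose']); q=P[:3,:3].T@(np.array(p)-P[:3,3])
    if fish:
        r=np.hypot(q[0],q[1]);t=np.arctan2(r,q[2]);q=[q[0]/r*t,q[1]/r*t,1]
    return (q[0]/q[2]*c['fx']+c['cx'],q[1]/q[2]*c['fy']+c['cy'])
def save(c,n,s=1.5,box=None):
    im=c['color'][:,:,::-1]
    if box: x0,y0,x1,y1=box; im=im[y0:y1,x0:x1]
    cv2.imwrite('pics/'+n,cv2.resize(im,None,fx=s,fy=s,interpolation=cv2.INTER_CUBIC))
E
python3 - <<'E'
from h import *
import pickle
for n in ['top','side','wrist']:
    c=capture(n); save(c,n+'0.png'); pickle.dump(c,open(n+'0.pkl','wb'))
    print(n,c['fx'],c['cx'],c['cy'],np.array(c['pose']).round(3).tolist())
print(get_state(),env.tcp_to_grasp)
E
```

```text
pics
top 409.9103701550358 254.73629988381373 191.47068727006783 [[-0.026, -0.989, 0.144, 0.359], [-1.0, 0.026, -0.002, -0.095], [-0.002, -0.144, -0.99, 1.41], [0.0, 0.0, 0.0, 1.0]]
side 437.2820594058072 259.0434981407547 190.6966230062073 [[0.982, -0.123, 0.141, 0.381], [-0.185, -0.542, 0.82, -1.181], [-0.025, -0.832, -0.555, 0.808], [0.0, 0.0, 0.0, 1.0]]
wrist 297.3186396354542 254.82068114799415 199.78503407954537 [[0.329, 0.918, 0.221, 0.126], [0.944, -0.32, -0.077, 0.566], [-0.0, 0.234, -0.972, 0.385], [0.0, 0.0, 0.0, 1.0]]
{'t': 0.15, 'joint_pos': array([ 6.37712315e+01,  1.58389471e+01,  8.62759853e+01,  3.99072140e-04,
        7.79625327e+01, -6.93272938e+00]), 'joint_velocities': array([-0.00650057, -0.14064276, -0.24748505,  0.08017137, -0.06208782,
        0.02978982]), 'joint_torque': array([ 2.86210496e-03, -4.04923654e+01, -2.37430894e+01,  7.05125928e-02,
        3.14657344e-02, -9.08181255e-05]), 'ee_pos': array([0.18980586, 0.54228371, 0.16792489]), 'eef_rot': array([[ 3.30450117e-01,  9.43823265e-01, -6.03644452e-04],
       [ 9.43822505e-01, -3.30450625e-01, -1.20980098e-03],
       [-1.34131299e-03, -1.69954344e-04, -9.99999086e-01]]), 'contact_force': array([-0.65993886, -0.57301221,  0.25788637]), 'torque': array([ 0.03673293, -0.06363028,  0.00113324]), 'grip_width': 0.094069137958294} -0.0188
```

View pics/top0.png

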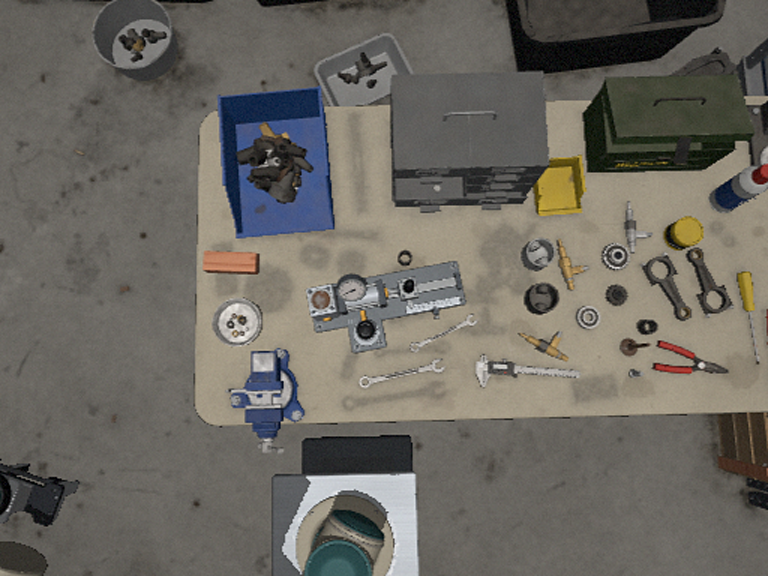

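View pics/side0.png

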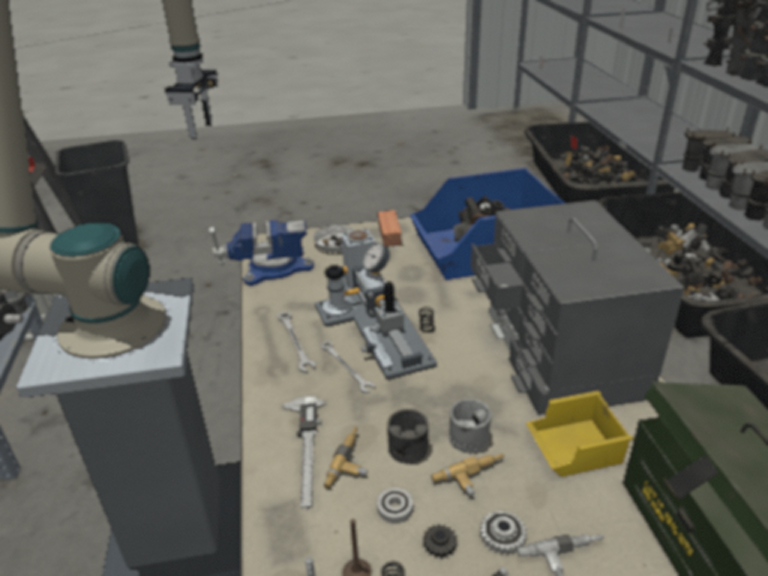

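The top view shows the vent head at about px (244,219), the grip at (272,191) and the scale running to the right at about (295,203). I'll take a crop and rough positions.

```bash
python3 - <<'E'
from h import *
import pickle
T=pickle.load(open('top0.pkl','rb'));S=pickle.load(open('side0.pkl','rb'))
a=cv2.resize(T['color'][165:240,200:315,::-1],None,fx=6,fy=6,interpolation=cv2.INTER_CUBIC)
cv2.imwrite('pics/topcrop.png',a)
print('vent',onz(T,244,219,.113),onz(S,334/1.5,271/1.5,.113))
print('grip',onz(T,272,191,.125),onz(S,389/1.5,287/1.5,.125))
E
```

```text
vent [ 0.4603 -0.061   0.113 ] [ 0.4614 -0.0768  0.113 ]
grip [ 0.5458 -0.152   0.125 ] [ 0.5543 -0.1748  0.125 ]
```

View pics/topcrop.png

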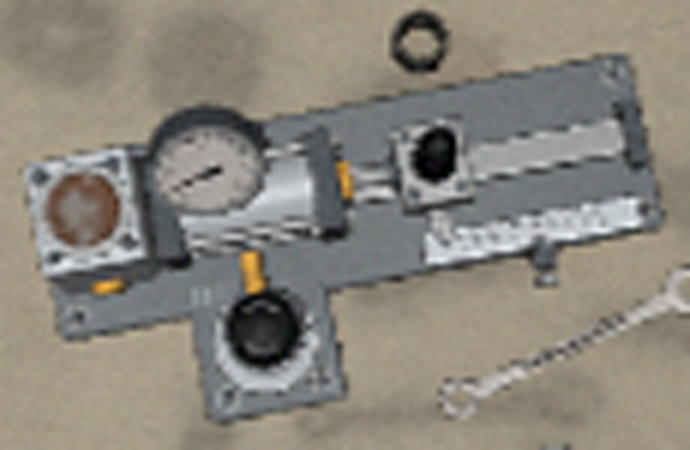

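```bash
python3 - <<'E'
from h import *
import pickle
T=pickle.load(open('top0.pkl','rb'));S=pickle.load(open('side0.pkl','rb'))
def tri(a,b):
    o1,d1=ray(T,*a);o2,d2=ray(S,*b);s=np.linalg.lstsq(np.c_[d1,-d2],o2-o1,rcond=None)[0]
    return ((o1+d1*s[0]+o2+d2*s[1])/2).round(3), np.linalg.norm(o1+d1*s[0]-o2-d2*s[1]).round(4)
print('gauge',tri((235,191.7),(250.5,170)))
print('gaugetop',tri((235,183),(252,160)))
print(onz(T,243.8,219.2,.113),onz(T,272.5,190.3,.125))
E
python3 -m jog '[[[0,0,0,-0.01,0.01,-0.035,0.06],[0,0,0,-0.02,0.02,-0.035,0.06],[0,0,0,-0.03,0.028,-0.02,0.06],[0,0,0,-0.035,0.033,0,0.06],[0,0,0,-0.035,0.033,0,0.06]]]'
python3 -m jog '[[[0,0,0,-0.035,0.033,0,0.06],[0,0,0,-0.035,0.033,0,0.06],[0,0,0,-0.035,0.033,0,0.06],[0,0,0,-0.035,0.033,0,0.06],[0,0,0,-0.035,0.033,0,0.06]]]'
```

```text
gauge (array([ 0.551, -0.034,  0.112]), np.float64(0.0043))
gaugetop (array([ 0.564, -0.036,  0.149]), np.float64(0.012))
[ 0.4597 -0.0604  0.113 ] [ 0.548  -0.1536  0.125 ]
t: 0.65
ee_pos: [0.2644, 0.3779, 0.2582]
eef_rot: [[0.322, 0.947, -0.003], [0.947, -0.322, -0.006], [-0.006, -0.001, -1.0]]
contact_force: [0.9, -0.3, 1.2]
grip_width: 0.0607
t: 1.15
ee_pos: [0.3661, 0.1506, 0.2594]
eef_rot: [[0.318, 0.948, 0.0], [0.948, -0.318, -0.005], [-0.004, 0.002, -1.0]]
contact_force: [0.6, 0.6, -0.1]
grip_width: 0.0602
```

```bash

python3 -m jog '[[[0,0,0,-0.034,0.031,0,0.06],[0,0,0,-0.034,0.031,0,0.06],[0,0,0,-0.034,0.031,0,0.06],[0,0,0,-0.034,0.031,0,0.06],[0,0,0,-0.034,0.031,0,0.06]]]'
python3 -m jog '[[[0,0,-0.14,0,0,0,0.06],[0,0,-0.14,0,0,0,0.06],[0,0,-0.14,0,0,0,0.06],[0,0,-0.14,0,0,0,0.06],[0,0,-0.14,0,0,0,0.06]]]'
python3 -m jog '[[[0,0,-0.1,0,0,0.02,0.06],[0,0,0,0,0,0.02,0.06],[0,0,0,0,0,0.02,0.06],[0,0,0,0,0,0,0.06],[0,0,0,0,0,0,0.06]]]'
python3 - <<'E'
from h import *
import pickle
c=capture('wrist');save(c,'w1.png');pickle.dump(c,open('w1.pkl','wb'))
for p in [(.4597,-.0604,.113),(.548,-.1536,.125)]: print(np.array(proj(c,p,True))*1.5)
E
```

```text
t: 1.65
ee_pos: [0.4599, -0.0696, 0.2604]
eef_rot: [[0.32, 0.948, 0.002], [0.948, -0.32, -0.003], [-0.002, 0.003, -1.0]]
contact_force: [0.9, 0.2, -0.4]
grip_width: 0.06
t: 2.15
ee_pos: [0.4612, -0.0779, 0.2574]
eef_rot: [[-0.38, 0.925, -0.002], [0.925, 0.38, -0.004], [-0.003, -0.004, -1.0]]
contact_force: [0.0, -0.7, -0.4]
grip_width: 0.0601
t: 2.65
ee_pos: [0.4609, -0.0783, 0.1956]
eef_rot: [[-0.476, 0.879, -0.002], [0.879, 0.476, -0.004], [-0.003, -0.004, -1.0]]
contact_force: [-0.3, -0.2, -0.0]
grip_width: 0.0597
[403.84609355 302.52974726]
[229.51367889 351.39097249]
```

View pics/w1.png

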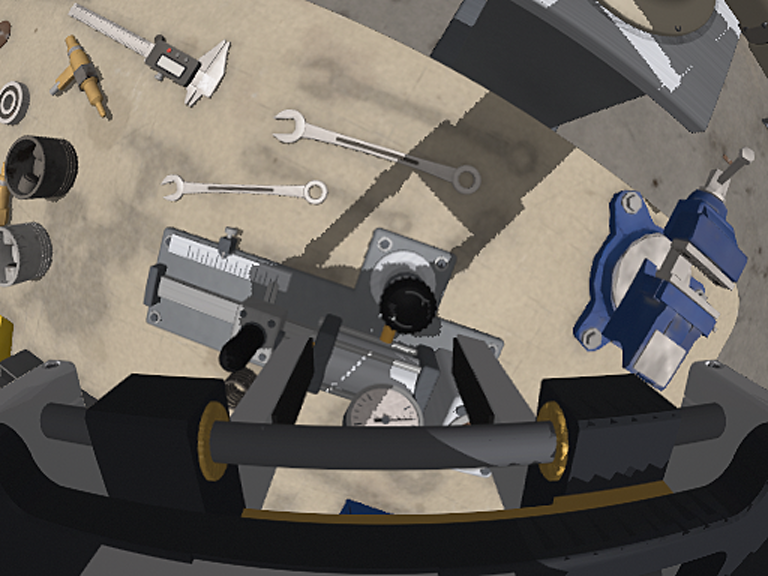

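The vent head shows at about (408,304) in the enlarged wrist picture, within 4 px of the prediction. The grip top is at about (237,357), the index clip at (230,240) and the scale beside it.

```bash
cat >> h.py <<'E'
def head(c,uv):
    g=cv2.cvtColor(c['color'],cv2.COLOR_RGB2GRAY); m=(g<45).astype(np.uint8)
    n,l,s,ce=cv2.connectedComponentsWithStats(m)
    i=l[int(uv[1]),int(uv[0])]; k=(l==i).astype(np.uint8)
    ct=max(cv2.findContours(k,cv2.RETR_EXTERNAL,cv2.CHAIN_APPROX_NONE)[0],key=cv2.contourArea)
    return s[i],ce[i],cv2.minEnclosingCircle(ct)
def totool(d):
    return np.array(get_state()['eef_rot']).T@np.array(d)
E
python3 - <<'E'
from h import *
import pickle
c=pickle.load(open('w1.pkl','rb'))
st,ce,ci=head(c,(270,202)); print(st,ce,ci)
for uv in (ce,ci[0]): print(onz(c,*uv,.104,True),onz(c,*uv,.107,True))
print('tcp',get_state()['ee_pos'],proj(c,get_state()['ee_pos'],True))
print('grip',onz(c,237/1.5,357/1.5,.12,True))
v=onz(c,*ci[0],.104,True); print(totool(v-get_state()['ee_pos']))
E
```

```text
[ 253  184   39   39 1071] [271.50606909 203.32119514] ((271.5489501953125, 203.13519287109375), 19.660985946655273)
[ 0.4618 -0.0559  0.104 ] [ 0.4613 -0.0564  0.107 ]
[ 0.4616 -0.056   0.104 ] [ 0.4611 -0.0565  0.107 ]
tcp [ 0.46083471 -0.07824747  0.19559259] (np.float64(252.98835034549), np.float64(217.88913333835956))
grip [ 0.5516 -0.1476  0.12  ]
[0.01942192 0.01164706 0.09149794]
```

```bash

python3 -m jog '[[[0,0,0,0.009,0.005,0.01,0.06],[0,0,0,0.009,0.005,0.015,0.06],[0,0,0,0,0,0.015,0.06],[0,0,0,0,0,0.015,0.06],[0,0,0,0,0,0,0.06]]]'
python3 - <<'E'
from h import *
import pickle
c=capture('wrist');save(c,'w2.png');pickle.dump(c,open('w2.pkl','wb'))
s=get_state();print(s['ee_pos'],s['grip_width'])
print(np.array(proj(c,(.461,-.0575,.113),True))*1.5,proj(c,s['ee_pos'],True))
E
```

```text
t: 3.2
ee_pos: [0.4639, -0.055, 0.1414]
eef_rot: [[-0.476, 0.88, 0.006], [0.88, 0.476, -0.004], [-0.007, 0.003, -1.0]]
contact_force: [0.1, 0.3, -0.2]
grip_width: 0.0596
[ 0.46482747 -0.05529773  0.14241989] 0.06002054422022538
[378.57454239 305.72941751] (np.float64(252.02028077700407), np.float64(219.18472251071142))
```

View pics/w2.png

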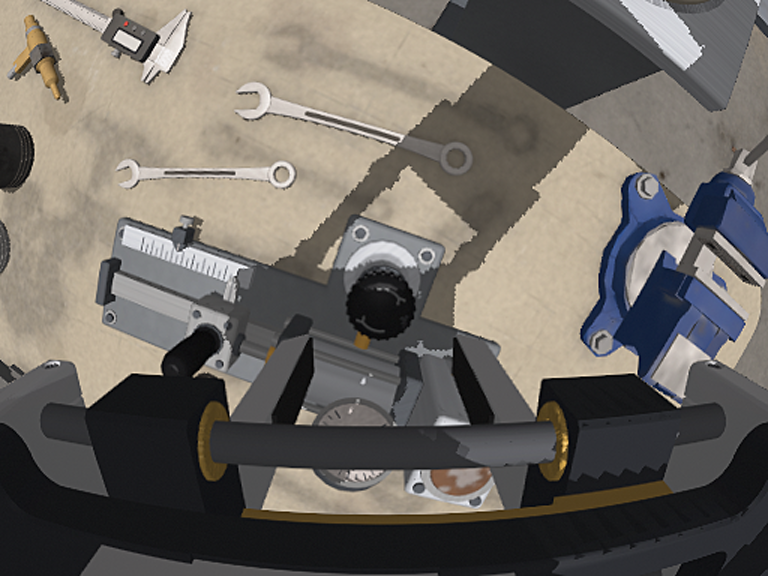

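The head is now at about (381,301) between the jaws, with clear space on both sides.

```bash

python3 - <<'E'
from h import *
import pickle
c=pickle.load(open('w2.pkl','rb'))
st,ce,ci=head(c,(254,195)); print(st,ce,ci)
s=get_state()
for uv in (ce,ci[0]):
  v=onz(c,*uv,.105,True); print(v,totool(v-s['ee_pos']))
E
```

```text
[ 230  180   47   47 1522] [253.49277267 203.58344284] ((253.37274169921875, 202.61264038085938), 23.882265090942383)
[ 0.4622 -0.0559  0.105 ] [ 0.00101631 -0.00275609  0.03740168]
[ 0.4615 -0.0564  0.105 ] [ 0.00090939 -0.00360965  0.03739891]
```

```bash

python3 -m jog '[[[0,0,0,0.001,-0.003,0.015,0.06],[0,0,0,0,0,0.015,0.06],[0,0,0,0,0,0.015,0.06],[0,0,0,0,0,0.013,0.06],[0,0,0,0,0,0,0.06]]]' 35
python3 - <<'E'
from h import *
s=get_state();print(s['ee_pos'], totool(np.array([.4618,-.056,.082])-s['ee_pos']))
E
python3 -m jog '[[[0,0,0,0,0,0,0.045],[0,0,0,0,0,0,0.03],[0,0,0,0,0,0,0.03],[0,0,0,0,0,0,0.03],[0,0,0,0,0,0,0.03]]]' 35
```

```text
t: 3.75
ee_pos: [0.4678, -0.0561, 0.0885]
eef_rot: [[-0.476, 0.879, 0.02], [0.879, 0.476, -0.008], [-0.016, 0.014, -1.0]]
contact_force: [-0.5, 0.8, -0.7]
grip_width: 0.0595
[ 0.46783526 -0.05606805  0.088537  ] [ 0.00303635 -0.00536488  0.0064156 ]
t: 4.25
ee_pos: [0.4712, -0.0566, 0.0927]
eef_rot: [[-0.476, 0.879, 0.027], [0.879, 0.476, -0.009], [-0.021, 0.019, -1.0]]
contact_force: [0.2, -0.5, 0.1]
grip_width: 0.0302
```

```bash

python3 - <<'E'
from h import *
c=capture('wrist');save(c,'w3.png');s=get_state();print(s['ee_pos'],s['joint_pos'],s['joint_velocities'],s['contact_force'],s['grip_width'])
E
```

```text
[ 0.47115534 -0.05661497  0.09268275] [-1.51583522e+01  9.57114078e+00  1.06283826e+02 -1.27582582e-01
  6.25011217e+01 -1.33524008e+02] [-0.01554003  0.04572848  0.24641561  0.00776095 -0.05956165  0.09456198] [ 0.02056918 -0.3775646   0.46962028] 0.029712026305647354
```

View pics/w3.png

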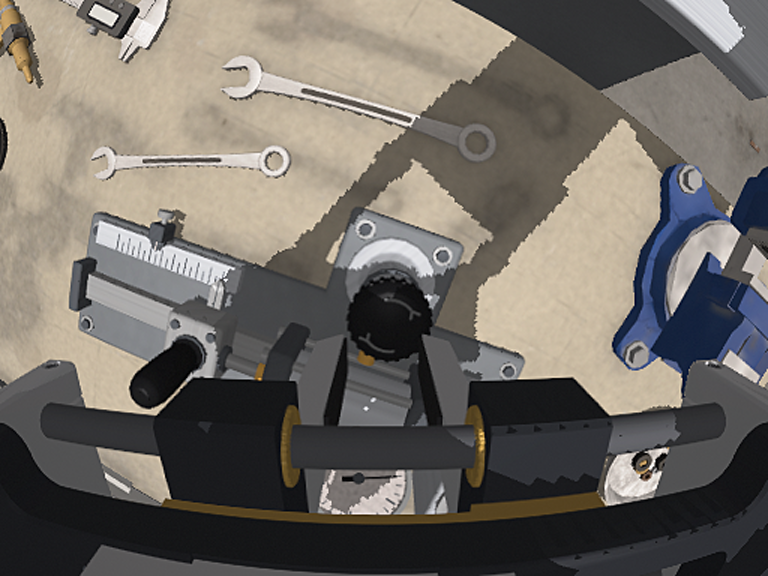

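```bash

python3 -m jog '[[[0,0,0,0,0,0,0.06],[0,0,0,0,0,0,0.06],[0,0,0,0,0,0,0.06],[0,0,0,0,0,0,0.06],[0,0,0,0,0,0,0.06]]]' 35
python3 - <<'E'
from h import *
s=get_state();print(s['joint_pos'].round(2),s['joint_torque'].round(2),s['ee_pos'])
c=capture('side');t=capture('top')
print(proj(c,s['ee_pos']),proj(t,s['ee_pos']))
a=cv2.resize(c['color'][120:240,180:310,::-1],None,fx=4,fy=4,interpolation=cv2.INTER_CUBIC)
b=cv2.resize(t['color'][160:250,200:300,::-1],None,fx=2.7,fy=5.33/2,interpolation=cv2.INTER_CUBIC)
o=np.zeros((480,800,3),np.uint8);o[:,:520]=a;o[:b.shape[0],525:525+b.shape[1]]=b[:,:275]
cv2.imwrite('pics/s4.png',o)
E
```

```text
t: 4.8
ee_pos: [0.471, -0.0566, 0.0927]
eef_rot: [[-0.476, 0.879, 0.027], [0.879, 0.476, -0.009], [-0.021, 0.019, -1.0]]
contact_force: [-0.0, 0.3, 0.4]
grip_width: 0.0594
[-1.5160e+01  9.5600e+00  1.0629e+02 -1.2000e-01  6.2510e+01 -1.3352e+02] [  0.   -31.3  -21.11  -0.07  -0.1   -0.  ] [ 0.47104093 -0.05661387  0.09271558]
(np.float64(225.5244631163327), np.float64(182.4429753357127)) (np.float64(242.73665132299544), np.float64(216.20355938033404))
```

View pics/s4.png

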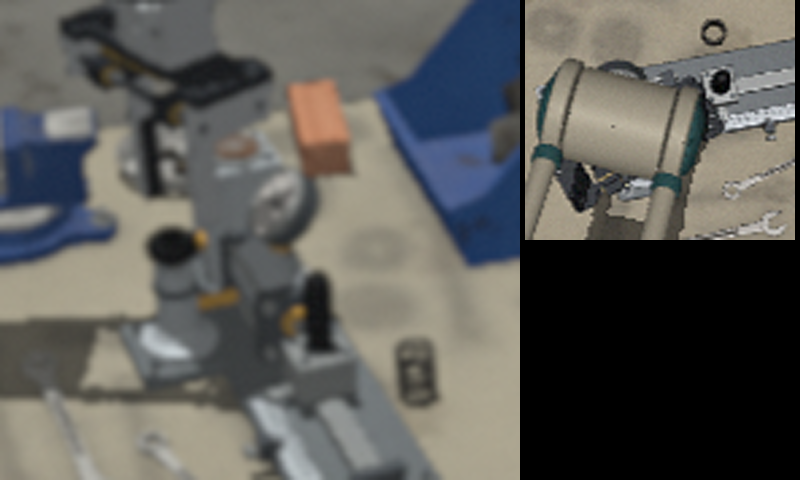

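The side crop shows the finger tips about 25 mm higher than the claimed TCP. The fingers therefore closed above the head, with no contact. I'll lift, shut the fingers and come down on the head top, which both does the press and calibrates the height.

```bash

python3 -m jog '[[[0.019,0.021,0,0.005,-0.008,-0.02,0.06],[0,0,0,0,0,-0.02,0.03],[0,0,0,0,0,0,0],[0,0,0,0,0,0,0],[0,0,0,0,0,0,0]]]' 35
python3 - <<'E'
from h import *
import pickle
s=get_state();print(s['ee_pos'],s['joint_pos'].round(2),totool(np.array([.4618,-.056,.1])-s['ee_pos']))
c=capture('wrist');save(c,'w5.png',3,(170,110,340,280))
st,ce,ci=head(c,np.array(proj(c,(.4618,-.056,.113),True)));print(st,ce,ci)
v=onz(c,*ci[0],.105,True); print(v)
pickle.dump(c,open('w5.pkl','wb'))
print(np.array(proj(c,s['ee_pos'],True)))
E
```

```text
t: 5.4
ee_pos: [0.4596, -0.0554, 0.1317]
eef_rot: [[-0.476, 0.879, -0.004], [0.879, 0.476, 0.001], [0.003, -0.003, -1.0]]
contact_force: [-0.4, 0.1, 0.4]
grip_width: 0.0316
[ 0.4595515  -0.05543039  0.13173473] [-1.5520e+01  7.7400e+00  1.0242e+02  2.0000e-02  7.0060e+01 -1.3394e+02] [-0.00166117  0.00178697  0.03172571]
[ 228  187   48   48 1669] [251.19712403 210.47513481] ((251.39247131347656, 209.35484313964844), 25.090478897094727)
[ 0.4606 -0.0564  0.105 ]
[252.90987291 218.01071537]
```

View pics/w5.png

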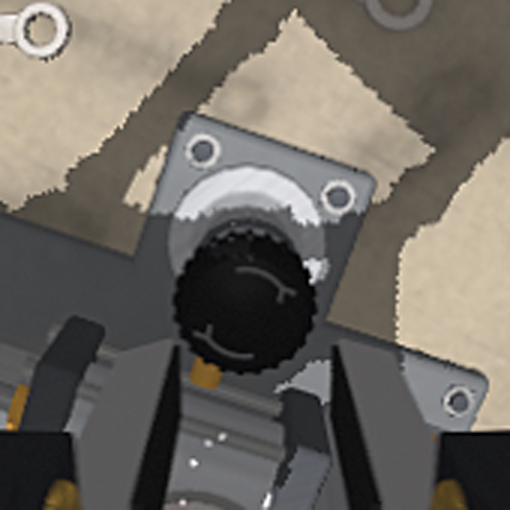

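```bash

python3 -m jog '[[[0,0,0,-0.001,0.001,0.004,0],[0,0,0,0,0,0.003,0],[0,0,0,0,0,0.003,0],[0,0,0,0,0,0.003,0],[0,0,0,0,0,0.001,0]]]' 35
python3 -m jog '[[[0,0,0,0,0,0.003,0],[0,0,0,0,0,0.003,0],[0,0,0,0,0,0.003,0],[0,0,0,0,0,0.003,0],[0,0,0,0,0,0.0,0]]]' 35
```

```text
t: 5.95
ee_pos: [0.4589, -0.0552, 0.1139]
eef_rot: [[-0.476, 0.879, -0.009], [0.879, 0.476, 0.003], [0.007, -0.007, -1.0]]
contact_force: [-0.3, -0.5, -0.6]
grip_width: 0.0004
t: 6.45
ee_pos: [0.4587, -0.0552, 0.1006]
eef_rot: [[-0.476, 0.879, -0.009], [0.879, 0.476, 0.003], [0.007, -0.007, -1.0]]
contact_force: [-0.0, -0.4, -0.3]
grip_width: 0.0004
```

```bash

python3 - <<'E'
from h import *
s=get_state()
w=capture('wrist');c=capture('side')
a=cv2.resize(c['color'][120:220,190:270,::-1],None,fx=5,fy=5,interpolation=cv2.INTER_CUBIC)
b=cv2.resize(w['color'][130:290,175:335,::-1],None,fx=2.5,fy=2.5,interpolation=cv2.INTER_CUBIC)
for im,cam,k,o,f in((a,c,5,(190,120),0),(b,w,2.5,(175,130),1)):
    for p,col in((s['ee_pos'],(0,0,255)),((.4612,-.0562,.113),(0,255,0))):
        u=(np.array(proj(cam,p,f))-o)*k; cv2.drawMarker(im,tuple(int(q) for q in u),col,0,12,1)
o=np.zeros((500,800,3),np.uint8);o[:,:400]=a;o[:400,400:]=b
cv2.imwrite('pics/s6.png',o)
E
```

```text
(no output)
```

View pics/s6.png

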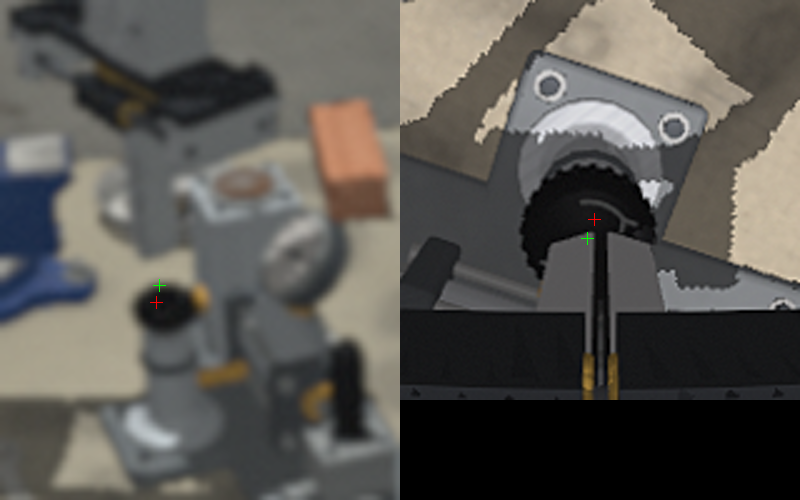

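Both views agree: the finger tips are still about 20-30 mm above the head (tip at about (155,255), head top at (165,290) in the side part). The true tip therefore lies well short of the stated TCP. I'll keep probing down gently.

```bash

python3 -m jog '[[[0,0,0,0,0,0.003,0],[0,0,0,0,0,0.003,0],[0,0,0,0,0,0.003,0],[0,0,0,0,0,0.003,0],[0,0,0,0,0,0.0,0]]]' 35
python3 -m jog '[[[0,0,0,-0.001,0.0015,0.002,0],[0,0,0,0,0,0.002,0],[0,0,0,0,0,0.001,0],[0,0,0,0,0,0,0],[0,0,0,0,0,0.0,0]]]' 35
```

```text
t: 7.05
ee_pos: [0.4592, -0.0553, 0.0882]
eef_rot: [[-0.476, 0.879, -0.008], [0.879, 0.476, 0.002], [0.006, -0.006, -1.0]]
contact_force: [0.2, -0.2, -0.1]
grip_width: 0.0006
t: 7.55
ee_pos: [0.4612, -0.0555, 0.0827]
eef_rot: [[-0.476, 0.879, -0.008], [0.879, 0.476, 0.002], [0.006, -0.006, -1.0]]
contact_force: [-0.5, 0.5, -0.3]
grip_width: 0.0003
```

```bash

python3 -m jog '[[[0,0,0,0,0,0.001,0],[0,0,0,0,0,0.001,0],[0,0,0,0,0,0.001,0],[0,0,0,0,0,0.001,0],[0,0,0,0,0,0.0,0]]]' 35
python3 -m jog '[[[0,0,0,0,0,0.001,0],[0,0,0,0,0,0.001,0],[0,0,0,0,0,0.001,0],[0,0,0,0,0,0,0],[0,0,0,0,0,0.0,0]]]' 35
```

```text
t: 8.05
ee_pos: [0.4613, -0.0555, 0.0786]
eef_rot: [[-0.476, 0.879, -0.007], [0.879, 0.476, 0.002], [0.006, -0.005, -1.0]]
contact_force: [1.2, -0.6, 0.9]
grip_width: 0.0005
t: 8.55
ee_pos: [0.4614, -0.0556, 0.0763]
eef_rot: [[-0.476, 0.879, -0.007], [0.879, 0.476, 0.002], [0.005, -0.005, -1.0]]
contact_force: [-0.0, 0.2, 0.5]
grip_width: 0.0004
```

```bash

python3 -m jog '[[[0,0,0,0,0,0.001,0],[0,0,0,0,0,0.001,0],[0,0,0,0,0,0.001,0],[0,0,0,0,0,0,0],[0,0,0,0,0,0.0,0]]]' 35
python3 -m jog '[[[0,0,0,0,0,0.001,0],[0,0,0,0,0,0.001,0],[0,0,0,0,0,0.001,0],[0,0,0,0,0,0,0],[0,0,0,0,0,0.0,0]]]' 35
python3 - <<'E'
from h import *
c=capture('side');w=capture('wrist')
cv2.imwrite('pics/s7.png',np.hstack([cv2.resize(c['color'][140:220,190:270,::-1],(400,400),interpolation=2),cv2.resize(w['color'][130:290,175:335,::-1],(400,400),interpolation=2)]))
E
```

```text
t: 9.05
ee_pos: [0.4615, -0.0556, 0.0763]
eef_rot: [[-0.476, 0.879, -0.005], [0.879, 0.476, 0.002], [0.004, -0.004, -1.0]]
contact_force: [-0.7, 0.5, 1.8]
grip_width: 0.0004
t: 9.55
ee_pos: [0.4617, -0.0556, 0.076]
eef_rot: [[-0.476, 0.879, -0.004], [0.879, 0.476, 0.001], [0.003, -0.003, -1.0]]
contact_force: [-1.2, 0.4, 8.4]
grip_width: 0.0005
```

```bash

python3 -m jog '[[[0,0,0,0,0,0.002,0],[0,0,0,0,0,0.002,0],[0,0,0,0,0,0.002,0],[0,0,0,0,0,0.001,0],[0,0,0,0,0,0.0,0]]]' 35
```

```text
t: 10.15
ee_pos: [0.4615, -0.0556, 0.0695]
eef_rot: [[-0.476, 0.879, -0.004], [0.879, 0.476, 0.001], [0.003, -0.003, -1.0]]
contact_force: [-0.3, 0.1, -0.7]
grip_width: 0.0007
```

```bash

python3 -m jog '[[[0,0,0,0,0,0.001,0],[0,0,0,0,0,0.001,0],[0,0,0,0,0,0.001,0],[0,0,0,0,0,0.001,0],[0,0,0,0,0,0.0,0]]]' 35
```

```text
t: 10.65
ee_pos: [0.4617, -0.0556, 0.0693]
eef_rot: [[-0.477, 0.879, -0.003], [0.879, 0.477, 0.001], [0.002, -0.002, -1.0]]
contact_force: [0.1, -0.5, 0.7]
grip_width: 0.0004
```

```bash

python3 -m jog '[[[0,0,0,0,0,0.002,0],[0,0,0,0,0,0.001,0],[0,0,0,0,0,0.001,0],[0,0,0,0,0,0,0],[0,0,0,0,0,0.0,0]]]' 35
python3 -m jog '[[[0,0,0,0,0,-0.005,0],[0,0,0,0,0,-0.01,0],[0,0,0,0,0,-0.01,0.06],[0,0,0,0,0,0,0.06],[0,0,0,0,0,0,0.06]]]' 35
python3 - <<'E'
from h import *
import pickle
s=get_state();print(s['ee_pos'],s['contact_force'],s['grip_width'])
c=capture('wrist');save(c,'w8.png',3,(150,110,360,300));pickle.dump(c,open('w8.pkl','wb'))
E
```

```text
t: 11.15
ee_pos: [0.4621, -0.0557, 0.0692]
eef_rot: [[-0.477, 0.879, -0.001], [0.879, 0.477, 0.0], [0.001, -0.001, -1.0]]
contact_force: [0.8, 0.6, 2.5]
grip_width: 0.0005
t: 11.65
ee_pos: [0.4627, -0.0559, 0.0957]
eef_rot: [[-0.477, 0.879, -0.001], [0.879, 0.477, -0.0], [0.0, -0.001, -1.0]]
contact_force: [-0.2, 0.2, 0.3]
grip_width: 0.0212
[ 0.46272562 -0.05585997  0.09568691] [-0.21688507  0.18579165  0.27838555] 0.021198615404972226
```

View pics/w8.png

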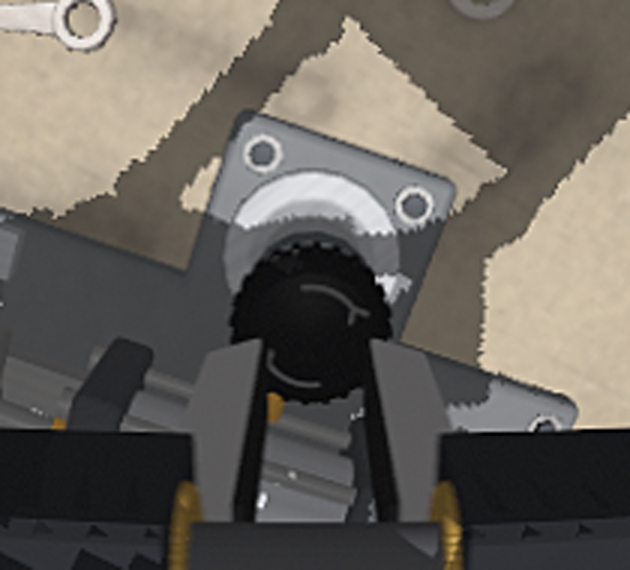

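The head (centre about (312,322)) sits straight below the opening fingers. The contact height fell 7 mm with a snap, so it is down. Next I'll refine the xy and grip the rim.

```bash

python3 - <<'E'
from h import *
import pickle
c=pickle.load(open('w8.pkl','rb'));s=get_state()
for z in (.098,.105):
  v=onz(c,254,217,z,True); print(v,totool(v-s['ee_pos']),proj(c,(.4612,-.056,z),True))
print(s['joint_pos'].round(1))
E
```

```text
[ 0.461  -0.0558  0.098 ] [ 0.00099147 -0.00161572 -0.00229407] (np.float64(253.68695967646332), np.float64(217.10123371371736))
[ 0.4591 -0.0568  0.105 ] [ 0.00101921 -0.00376608 -0.00929301] (np.float64(253.6652016053313), np.float64(219.887944560141))
[ -15.4    9.7  105.6   -0.    64.7 -133.9]
```

```bash

python3 -m jog '[[[0,0,0,0.001,-0.002,0,0.06],[0,0,0,0,0,0.0,0.06],[0,0,0,0,0,0.006,0.06],[0,0,0,0,0,0.008,0.06],[0,0,0,0,0,0.008,0.06]]]' 30
python3 -m jog '[[[0,0,0,0,0,0.008,0.06],[0,0,0,0,0,0.008,0.06],[0,0,0,0,0,0.006,0.06],[0,0,0,0,0,0.004,0.06],[0,0,0,0,0,0.0,0.06]]]' 30
python3 - <<'E'
from h import *
s=get_state();print(s['ee_pos'], totool(np.array([.4611,-.056,.042])-s['ee_pos']))
E
```

```text
t: 12.2
ee_pos: [0.4604, -0.056, 0.0722]
eef_rot: [[-0.477, 0.879, -0.0], [0.879, 0.477, -0.0], [-0.0, -0.0, -1.0]]
contact_force: [0.1, -0.5, 0.1]
grip_width: 0.0594
t: 12.7
ee_pos: [0.4582, -0.0554, 0.0412]
eef_rot: [[-0.477, 0.879, -0.005], [0.879, 0.477, 0.001], [0.004, -0.004, -1.0]]
contact_force: [0.0, 0.2, -0.4]
grip_width: 0.0599
[ 0.45823859 -0.05541356  0.04123703] [-0.00187644  0.00223282 -0.00077924]
```

```bash

python3 -m jog '[[[0,0,0,-0.002,0.002,0,0.06],[0,0,0,0,0,0.0,0.045],[0,0,0,0,0,0,0.03],[0,0,0,0,0,0,0.03],[0,0,0,0,0,0,0.03]]]' 25
python3 -m jog '[[[0,0,0,0,0,0,0.03],[0,0,0,0,0,0.0,0.03],[0,0,0,0,0,0,0.03],[0,0,0,0,0,0,0.03],[0,0,0,0,0,0,0.03]]]' 25
```

```text
t: 13.2
ee_pos: [0.4626, -0.0572, 0.042]
eef_rot: [[-0.477, 0.879, -0.003], [0.879, 0.477, -0.0], [0.001, -0.002, -1.0]]
contact_force: [0.7, 0.2, -2.2]
grip_width: 0.039
t: 13.7
ee_pos: [0.4626, -0.0571, 0.042]
eef_rot: [[-0.477, 0.879, -0.002], [0.879, 0.477, -0.0], [0.001, -0.002, -1.0]]
contact_force: [0.7, -0.0, -1.5]
grip_width: 0.039
```

```bash

python3 -m jog '[[[0,0,0.13,0,0,-0.0007,0.03],[0,0,0.13,0,0,-0.0007,0.03],[0,0,0.13,0,0,-0.0007,0.03],[0,0,0.13,0,0,-0.0007,0.03],[0,0,0.1,0,0,-0.0007,0.03]]]' 25
python3 -c "
from h import *
s=get_state();R=s['eef_rot'];print(np.arctan2(R[1,0],R[0,0]),s['ee_pos'],s['contact_force'],s['torque'])"
```

```text
t: 14.2
ee_pos: [0.4628, -0.0576, 0.0463]
eef_rot: [[0.146, 0.989, -0.002], [0.989, -0.146, -0.001], [-0.002, -0.002, -1.0]]
contact_force: [-1.9, -0.7, 3.9]
grip_width: 0.0385
1.4241139923792743 [ 0.4627849  -0.05757036  0.04625061] [-1.93951791 -0.73707262  3.92416737] [0.03306301 0.23626278 0.01205133]
```

```bash

python3 -m jog '[[[0,0,0.05,0,0,-0.0002,0.03],[0,0,0.05,0,0,-0.0002,0.03],[0,0,0,0,0,0,0.03],[0,0,0,0,0,0,0.03],[0,0,0,0,0,0,0.03]]]' 25
python3 -c "
from h import *
s=get_state();R=s['eef_rot'];print(np.arctan2(R[1,0],R[0,0]),s['ee_pos'],s['contact_force'],s['torque'])"
```

```text
t: 14.7
ee_pos: [0.4628, -0.0577, 0.049]
eef_rot: [[0.249, 0.969, -0.001], [0.969, -0.249, -0.002], [-0.002, -0.001, -1.0]]
contact_force: [-0.7, -0.7, -0.1]
grip_width: 0.0386
1.3195912150610072 [ 0.46282527 -0.05766443  0.0490397 ] [-0.71618782 -0.72970542 -0.06168532] [ 0.00372473 -0.0131093   0.00981377]
```

```bash

python3 -m jog '[[[0,0,0,0,0,0,0.06],[0,0,0,0,0,0,0.06],[0,0,0,0,0,0,0.06],[0,0,0,0,0,-0.01,0.06],[0,0,0,0,0,-0.02,0.06]]]' 25
python3 -m jog '[[[0,0,0,0,0,-0.02,0.06],[0,0,0,0,0,-0.02,0.06],[0,0,0,0,0,-0.02,0.06],[0,0,0,0,0,-0.0,0.06],[0,0,0,0,0,0,0.06]]]' 25
python3 - <<'E'
from h import *
import pickle
c=capture('wrist');pickle.dump(c,open('w9.pkl','wb'));save(c,'w9.png')
pu=np.array(proj(c,(.4612,-.056,.104),True))
st,ce,ci=head(c,pu);print(st,ci)
for z in (.098,.105): print(z,proj(c,(.4612,-.056,z),True),onz(c,*ci[0],z,True))
print(get_state()['ee_pos'])
E
```

```text
t: 15.2
ee_pos: [0.4604, -0.0566, 0.078]
eef_rot: [[0.248, 0.969, -0.007], [0.969, -0.248, 0.001], [-0.001, -0.007, -1.0]]
contact_force: [0.0, 0.4, 0.3]
grip_width: 0.0599
t: 15.7
ee_pos: [0.4629, -0.0569, 0.1451]
eef_rot: [[0.248, 0.969, -0.001], [0.969, -0.248, -0.001], [-0.001, -0.0, -1.0]]
contact_force: [0.6, -0.8, -0.4]
grip_width: 0.0601
[ 231  182   47   46 1337] ((253.9034881591797, 204.607666015625), 23.344411849975586)
0.098 (np.float64(253.25992078988196), np.float64(202.26183704770028)) [ 0.4635 -0.056   0.098 ]
0.105 (np.float64(253.22289769584438), np.float64(204.16556310017023)) [ 0.4617 -0.0555  0.105 ]
[ 0.46298616 -0.05690246  0.14499979]
```

View pics/w9.png

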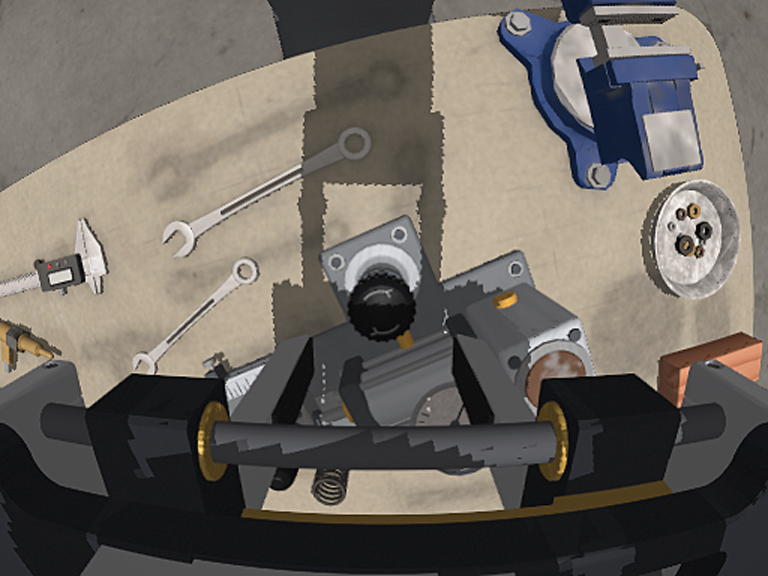

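The view shows the head up again at about (381,306) with its arrows as at the start. The predicted pixel row is 204.2 for up and 202.3 for down, and I measured 204.6. Next, go above the carriage grip.

```bash

python3 -m jog '[[[0,0,0,0,0,-0.02,0.05],[0,0,0,-0.0175,0.027,-0.01,0.05],[0,0,0,-0.0175,0.027,0,0.05],[0,0,0,-0.0175,0.027,0,0.05],[0,0,0,-0.0175,0.027,0,0.05]]]' 40
python3 -m jog '[[[0,0,-0.14,0,0,0,0.05],[0,0,-0.14,0,0,0,0.05],[0,0,-0.14,0,0,0,0.05],[0,0,0,0,0,-0.0,0.05],[0,0,0,0,0,0,0.05]]]' 40
python3 - <<'E'
from h import *
import pickle
c=capture('wrist');pickle.dump(c,open('w10.pkl','wb'));save(c,'w10.png')
s=get_state();R=s['eef_rot'];print(s['ee_pos'],np.degrees(np.arctan2(R[1,0],R[0,0])))
pu=np.array(proj(c,(.549,-.152,.12),True));print(pu)
g=cv2.cvtColor(c['color'],cv2.COLOR_RGB2GRAY);m=(g<50).astype(np.uint8)
n,l,st,ce=cv2.connectedComponentsWithStats(m)
for i in range(1,n):
  if 80<st[i,4]<5000 and np.hypot(*(ce[i]-pu))<120: print(st[i],ce[i].round(1))
m=(g>170).astype(np.uint8)
n,l,st,ce=cv2.connectedComponentsWithStats(m)
for i in range(1,n):
  if 60<st[i,4]<9000 and np.hypot(*(ce[i]-pu))<120: print('W',st[i],ce[i].round(1),onz(c,*ce[i],.027,True))
for p in [(.55,-.152,.125),(.461,-.056,.113)]: print(proj(c,p,True))
E
```

```text
t: 16.25
ee_pos: [0.5462, -0.1494, 0.1701]
eef_rot: [[0.244, 0.97, -0.012], [0.97, -0.244, 0.004], [0.001, -0.012, -1.0]]
contact_force: [0.5, 0.7, -0.4]
grip_width: 0.0501
t: 16.75
ee_pos: [0.5462, -0.1526, 0.1614]
eef_rot: [[-0.181, 0.983, -0.023], [0.983, 0.181, 0.008], [0.012, -0.021, -1.0]]
contact_force: [0.6, -0.2, -0.4]
grip_width: 0.0497
[ 0.5461041  -0.15255345  0.16135813] 100.45299949585521
[252.38608435 208.98184853]
[294 174  23  52 738] [305.8 199.6]
[156 178   9  32  90] [160.8 192.5]
[238 193  27  35 682] [251.2 210.1]
[342 218  12  33 143] [346.1 235.1]
[232 237  25  32 524] [244.2 252.6]
W [249 119  38  22 274] [262.8 131.6] [ 0.4778 -0.1522  0.027 ]
W [157 152  63  15 708] [187.3 158.6] [ 0.5249 -0.2355  0.027 ]
W [229 152  33  26 463] [247.9 161.6] [ 0.516  -0.1629  0.027 ]
W [345 158   6  20  85] [347.6 167. ] [ 0.4989 -0.0413  0.027 ]
W [ 115  176   68   96 2402] [146.4 225.8] [ 0.6193 -0.2781  0.027 ]
W [235 183  34  13 229] [249.3 187.6] [ 0.5466 -0.1558  0.027 ]
W [324 185  55   4  95] [350.1 186.9] [ 0.5225 -0.0321  0.027 ]
W [216 188  17   5  73] [223.9 189.7] [ 0.5546 -0.1854  0.027 ]
W [316 190  63  30 961] [339.2 200.2] [ 0.5417 -0.0424  0.027 ]
W [ 207  235   97   49 2046] [266.3 266.1] [ 0.6444 -0.1156  0.027 ]
W [ 218  313  105   30 1559] [279.6 325.8] [ 0.7365 -0.0775  0.027 ]
(np.float64(252.21306094763662), np.float64(211.4446934122193))
(np.float64(369.8325858753507), np.float64(134.9466344923881))
```

```bash

python3 - <<'E'
from h import *
import pickle
c=pickle.load(open('w10.pkl','rb'));s=get_state()
v=onz(c,251.5,214.3,.116,True);print(v,totool(v-s['ee_pos']))
R=s['eef_rot'];y=np.radians(101.5);X=np.array([np.cos(y),np.sin(y),0]);Z=np.array([0,0,-1.]);Rd=np.c_[X,np.cross(Z,X),Z]
print(cv2.Rodrigues(R.T@Rd)[0].ravel())
E
```

```text
[ 0.5551 -0.1517  0.116 ] [-0.001346    0.00995916  0.04514441]
[-0.02105446 -0.0123899  -0.01814361]
```

```bash

python3 -m jog '[[[-0.021,-0.012,-0.018,0,0.006,0.01,0.05],[0,0,0,0,0,0.02,0.05],[0,0,0,0,0,0.02,0.05],[0,0,0,0,0,0.008,0.05],[0,0,0,0,0,0,0.05]]]' 40
python3 - <<'E'
from h import *
import pickle
c=capture('wrist');pickle.dump(c,open('w11.pkl','wb'))
s=get_state();print(s['ee_pos'])
g=cv2.cvtColor(c['color'],cv2.COLOR_RGB2GRAY);m=(g<50).astype(np.uint8)
n,l,st,ce=cv2.connectedComponentsWithStats(m)
pu=np.array(proj(c,(.552,-.152,.11),True));print(pu)
for i in range(1,n):
  if 80<st[i,4]<6000 and np.hypot(*(ce[i]-pu))<60: print(st[i],ce[i].round(1))
E
```

```text
t: 17.3
ee_pos: [0.5519, -0.1507, 0.1015]
eef_rot: [[-0.192, 0.981, 0.002], [0.981, 0.192, -0.0], [-0.0, 0.002, -1.0]]
contact_force: [-1.2, 0.1, 0.8]
grip_width: 0.0504
[ 0.55225651 -0.15082793  0.10211844]
[250.7454946  221.75509491]
[ 234  197   34   48 1197] [250.4 221. ]
[ 158  225  193   76 2991] [247.3 268.9]
```

```bash

python3 - <<'E'
from h import *
import pickle
c=pickle.load(open('w11.pkl','rb'));s=get_state()
for z in(.112,.116):
  v=onz(c,251,227.5,z,True);print(v,totool(v-s['ee_pos']))
E
python3 -m jog '[[[0,0,0,0,0,0.012,0.05],[0,0,0,0,0,0.012,0.05],[0,0,0,0,0,0.012,0.05],[0,0,0,0,0,0.01,0.05],[0,0,0,0,0,0.005,0.05]]]' 40
```

```text
[ 0.5557 -0.1511  0.112 ] [-0.00093522  0.00334931 -0.00987341]
[ 0.5543 -0.1513  0.116 ] [-0.00086632  0.0019458  -0.01387659]
t: 17.85
ee_pos: [0.5546, -0.1518, 0.0497]
eef_rot: [[-0.191, 0.982, 0.007], [0.982, 0.191, -0.002], [-0.004, 0.007, -1.0]]
contact_force: [-0.2, 0.3, -0.0]
grip_width: 0.0501
```

```bash

python3 -m jog '[[[0,0,0,0,0,0.003,0.04],[0,0,0,0,0,0,0.01],[0,0,0,0,0,0,0.01],[0,0,0,0,0,0,0.01],[0,0,0,0,0,0,0.01]]]' 40
python3 -m jog '[[[0,0,0,0,0,0,0.01],[0,0,0,0,0,0,0.01],[0,0,0,0,0,0,0.01],[0,0,0,0,0,0,0.01],[0,0,0,0,0,0,0.01]]]' 40
```

```text
t: 18.35
ee_pos: [0.5546, -0.1543, 0.0453]
eef_rot: [[-0.191, 0.982, 0.006], [0.982, 0.191, -0.006], [-0.007, 0.005, -1.0]]
contact_force: [-0.9, 2.1, -2.2]
grip_width: 0.0217
t: 18.85
ee_pos: [0.5546, -0.1542, 0.0453]
eef_rot: [[-0.191, 0.982, 0.007], [0.982, 0.191, -0.006], [-0.007, 0.005, -1.0]]
contact_force: [0.1, -1.3, -3.0]
grip_width: 0.022
```

```bash

python3 -m jog '[[[0,0,0,-0.004,0,0,0.01],[0,0,0,-0.006,0,0,0.01],[0,0,0,-0.007,0,0,0.01],[0,0,0,-0.007,0,0,0.01],[0,0,0,-0.006,0,0,0.01]]]' 40
python3 -m jog '[[[0,0,0,-0.006,0,0,0.01],[0,0,0,-0.006,0,0,0.01],[0,0,0,-0.004,0,0,0.01],[0,0,0,-0.002,0,0,0.01],[0,0,0,0,0,0,0.01]]]' 40
python3 -c "
from h import *
s=get_state();print(np.linalg.norm(s['ee_pos'][:2]-[.5546,-.1542]),s['torque'])"
```

```text
t: 19.35
ee_pos: [0.5567, -0.1679, 0.0453]
eef_rot: [[-0.189, 0.982, -0.0], [0.982, 0.189, 0.021], [0.021, 0.004, -1.0]]
contact_force: [-2.1, 8.5, 0.2]
grip_width: 0.0216
t: 19.85
ee_pos: [0.557, -0.1708, 0.0452]
eef_rot: [[-0.19, 0.982, -0.006], [0.981, 0.19, 0.044], [0.045, 0.002, -0.999]]
contact_force: [-0.3, 8.3, -1.2]
grip_width: 0.022
0.016727971421993424 [ 0.05871315 -0.27670571  0.0304986 ]
```

```bash

python3 -m jog '[[[0.003,-0.02,0,-0.010,0,0,0.01],[0.002,-0.02,0,-0.010,0,0,0.01],[0.002,-0.015,0,-0.010,0,0,0.01],[0,-0.01,0,-0.010,0,0,0.01],[0,-0.01,0,-0.009,0,0,0.01]]]' 40
python3 -c "
from h import *
s=get_state();print(s['ee_pos']-[.5546,-.1542,0]-s['eef_rot'][:,2]*.056,s['torque'])"
```

```text
t: 20.35
ee_pos: [0.5603, -0.1943, 0.045]
eef_rot: [[-0.187, 0.982, -0.01], [0.982, 0.187, 0.009], [0.01, -0.008, -1.0]]
contact_force: [-1.4, 12.0, 2.7]
grip_width: 0.0214
[ 0.00630673 -0.04062366  0.10103216] [2.27487297 0.06375544 0.10369558]
```

```bash

python3 -m jog '[[[0,-0.012,0,-0.009,0,0,0.01],[0,-0.012,0,-0.009,0,0,0.01],[0,-0.01,0,-0.007,0,0,0.01],[0,-0.01,0,-0.006,0,0,0.01],[0,-0.01,0,-0.006,0,0,0.01]]]' 40
cat > pt.py <<'E'
from h import *
import pickle
s=get_state();print(s['ee_pos']-[.5546,-.1542,0]-s['eef_rot'][:,2]*.056,s['joint_velocities'].round(1))
c=capture('wrist');pickle.dump(c,open('cur.pkl','wb'))
g=cv2.cvtColor(c['color'],cv2.COLOR_RGB2GRAY)
yt=np.radians(11.5);d=np.array([np.sin(yt),-np.cos(yt),0]);n=np.array([np.cos(yt),np.sin(yt),0])
# rectified map of plane z=.029: columns = draw direction (mm from home grip axis), rows toward robot
o=np.array([.5546,-.1542,.029]);S=4
U,V=np.meshgrid(np.arange(0,100,1/S),np.arange(-75,-20,1/S)[::-1])
M=np.zeros(U.shape+(2,),np.float32)
for i in range(U.shape[0]):
    for j in range(U.shape[1]): M[i,j]=proj(c,o+d*U[i,j]/1e3+n*V[i,j]/1e3,True)
r=cv2.remap(c['color'],M[...,0],M[...,1],cv2.INTER_CUBIC)
cv2.imwrite('pics/rect.png',cv2.resize(r[:,:,::-1],None,fx=2,fy=2))
print(r.shape)
E
python3 pt.py
```

```text
t: 20.85
ee_pos: [0.5612, -0.2003, 0.045]
eef_rot: [[-0.182, 0.983, -0.012], [0.983, 0.182, 0.007], [0.009, -0.01, -1.0]]
contact_force: [-1.6, 11.3, 3.8]
grip_width: 0.0217
[ 0.00721987 -0.04652393  0.10103162] [ 0.   0.1 -0.   0.1  0.4  0.6]
(220, 400, 3)
```

View pics/rect.png

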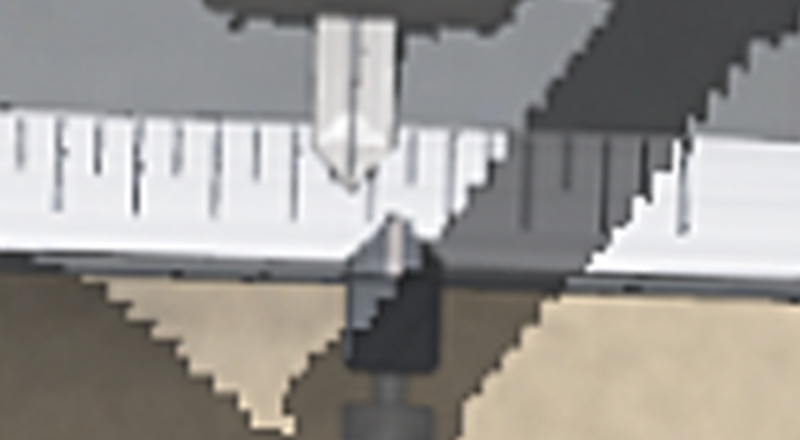

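The rectified close-up shows the pointer tip at about (351,187) and the index tip at (393,215) at 7.8 px/mm. So the pointer is about 5.5 mm short. That was my last view; from here I measure both tips numerically in the same rectified map, with the yaw corrected to 9.6°.

```bash

python3 -m jog '[[[0,-0.01,0,-0.008,0,0,0.01],[0,-0.01,0,-0.008,0,0,0.01],[0,-0.01,0,-0.008,0,0,0.01],[0,-0.01,0,-0.007,0,0,0.01],[0,-0.01,0,-0.007,0,0,0.01]]]' 40
cat > pt2.py <<'E'
from h import *
import pickle,sys
yt=np.radians(9.6);d=np.array([np.sin(yt),-np.cos(yt),0]);n=np.array([np.cos(yt),np.sin(yt),0])
def run(c):
    o=np.array([.5546,-.1542,.029]);S=4
    U,V=np.meshgrid(np.arange(0,100,1/S),np.arange(-75,-20,1/S)[::-1])
    P=np.array([proj(c,o+d*u/1e3+n*v/1e3,True) for u,v in zip(U.ravel(),V.ravel())],np.float32).reshape(U.shape+(2,))
    r=cv2.remap(c['color'],P[...,0],P[...,1],cv2.INTER_CUBIC);g=cv2.cvtColor(r,cv2.COLOR_RGB2GRAY)
    return r,g
if __name__=='__main__':
    s=get_state();p=s['ee_pos']-[.5546,-.1542,0]-s['eef_rot'][:,2]*.056
    print('draw by tcp',p@d,s['joint_velocities'].round(1))
    c=pickle.load(open(sys.argv[1],'rb')) if len(sys.argv)>1 else capture('wrist')
    r,g=run(c); pickle.dump((c,r),open('last.pkl','wb'))
    # compact numbers: grey /28, every 1 mm along the draw (0.5 mm at rows), region round the tips
    lo=int(sys.argv[2]) if len(sys.argv)>2 else 38
    for row in range(76,136,4): print(row,' '.join('%3d'%x for x in g[row,lo*4:(lo+22)*4:2]))
E
python3 pt2.py cur.pkl 38
```

```text
t: 21.4
ee_pos: [0.5619, -0.2056, 0.045]
eef_rot: [[-0.179, 0.984, -0.015], [0.984, 0.179, 0.011], [0.013, -0.013, -1.0]]
contact_force: [-2.0, 12.6, 3.1]
grip_width: 0.0216
draw by tcp 0.052683669557560237 [-0.6  0.4 -0.8  0.2  0.7 -0.2]
76 154 200 255 240 236 235 230 209 187 181 198 224 220 182 136 161 222 229 211 188 174 191 232 244 235 235 236 229 198 173 175 214 245 237 233 234 240 229 202 169 181 234 244 234
80 150 193 249 239 234 235 241 238 221 137 107 173 204 191 148 178 233 216 150  85 118 191 235 246 235 235 237 231 199 172 175 211 244 235 233 234 241 229 206 176 187 236 247 239
84 147 187 249 240 234 235 237 238 232 194 164 166 169 174 178 188 197 211 189 147 173 223 237 240 234 235 235 230 205 188 195 221 241 236 234 234 241 230 206 178 188 239 245 212
88 141 179 246 239 230 231 231 232 232 234 235 235 220 191 158 148 169 221 229 182 188 217 232 236 231 231 231 230 229 228 229 231 232 231 231 232 238 227 204 178 190 240 241 187
92 147 179 248 242 234 234 233 233 233 235 236 238 240 237 224 222 234 237 217 180 193 225 235 237 233 233 233 234 234 235 234 234 233 233 234 23
[... 1132 characters left out ...]
 252 252 252 252 251 250 251 253 255 255 238 198 161 117  97 105 114 114 108 116 139 177 193 172 135 107 118 117  96  57  39  56  76 102 117 128 129 127 126 126
124 183 181 182 180 182 182 180 181 179 180 182 182 180 171 117  82  97 108 113 121 128 131 123 132 159 193 205 182 149 130 139 136 114  66  37  45  45  58  83 105 114 112 111 111
128 120 122 120 120 119 119 119 119 119 118 117 120 120 114  96  91 116 126 122 122 124 126 122 135 160 199 212 187 117  55  61  67  62  53  49  51  49  52  61  72  77  76  74  73
132 103 103 103 102 102 101 102 102  99  99 102  98  87  67  58  61  66  70  68  67  68  71  74  81  89 101  95  66  40  31  34  39  41  44  46  48  47  48  53  59  62  61  60  59
```

```bash
python3 pt2.py 2>&1 | sed 's/^/ /' | head -3; python3 - <<'E'
import pickle,cv2
c,r=pickle.load(open('last.pkl','rb'));g=cv2.cvtColor(r,cv2.COLOR_RGB2GRAY)
for row in range(60,132,4): print(row,' '.join('%3d'%x for x in g[row,42*4:60*4:2]))
E
```

```text
draw by tcp 0.052683669557560237 [-0.6  0.4 -0.8  0.2  0.7 -0.2]
 76 171 149 206 250 236 232 233 237 235 214 153 164 237 246 234 235 237 228 200 184 191 214 227 219 183 152 153 190 226 217 185 156 149 184 236 255 250 246 198 153 173 211 237 240
 80 172 151 204 251 237 233 234 238 236 219 161 164 237 246 234 234 237 240 245 195 129 138 173 197 177 154 164 183 194 177 180 207 224 235 238 239 237 238 214 190 190 214 239 241
60 242 221 181 202 251 248 216 186 199 225 227 237 247 255 255 251 222 196 191 224 255 255 252 247 240 224 206 185 194 236 234 200 173 173 201 230
64 230 206 156 179 242 234 178 121 174 244 240 239 241 248 253 247 213 186 188 226 255 255 251 253 255 252 228 187 180 223 218 185 168 186 223 234
68 236 215 160 176 244 245 222 202 204 216 222 220 216 219 220 215 188 161 154 189 225 219 214 216 220 206 176 115  89 133 175 193 176 195 239 241
72 237 216 154 170 242 248 236 235 220 201 189 200 222 224 221 216 190 163 153 186 225 222 215 206 185 171 173 185 197 194 176 167 189 221 240 241
76 235 214 153 164 237 246 234 235 237 228 200 184 191 214 227 219 183 152 153 190 226 
[... 1278 characters left out ...]
 243 222 190 167 133 107  95 126 183 242 211 104  93 110 109 138 189 232 250 237 234 233 233 233 233 233 242
116 237 236 236 237 239 247 255 255 248 217 149  98 109 113 111 102 131 183 240 210 113  98 114 111 112 131 174 219 243 247 243 240 238 240 243 246
120 248 248 249 250 255 217 160 145 136 117 111 115 116 116 114 105 131 177 231 207 115 102 119 118 114 109 102 120 158 208 250 255 255 251 242 235
124 197 199 201 202 205 146  68  65  90 104 120 132 140 134 123 122 151 193 233 214 146 125 135 140 134 122 112  99  97 123 166 199 198 160 123 107
128 118 119 121 123 125 112  90  89  99 108 111 113 121 122 122 126 161 206 251 240 169 146 149 143 134 124 115  91  67  59  62  69  71  69  67  67
```

```bash
cat > dr.py <<'E'
from pt2 import *
s=get_state();p=s['ee_pos']-[.5546,-.1542,0]-s['eef_rot'][:,2]*.056
print(s['t'],'draw',p@d,s['joint_velocities'].round(2),s['contact_force'].round(1))
E
python3 dr.py
python3 -c "
from bench import capture
for i in range(4): capture('top')"
python3 dr.py
```

```text
21.45 draw 0.05284320890370033 [ 0.03  0.02  0.08 -0.04 -0.15  0.13] [-1.7 11.8  3.6]
21.65 draw 0.052702311252109314 [ 0.07  0.02  0.08 -0.08  0.04  0.04] [-0.5 12.9  3.1]
```

```bash
python3 -c "
from bench import capture
for i in range(10): capture('top')"
python3 dr.py; python3 pt2.py >/dev/null; python3 - <<'E'
import pickle,cv2,numpy as np
c,r=pickle.load(open('last.pkl','rb'));g=cv2.cvtColor(r,cv2.COLOR_RGB2GRAY)
x=np.arange(180,228)
for rows in ((56,66),(66,76),(76,80),(104,112),(112,120)):
    print(rows,' '.join('%3d'%v for v in g[rows[0]:rows[1],180:228].mean(0)))
E
```

```text
22.15 draw 0.05268275699752611 [ 0.01 -0.09 -0.13 -0.    0.02 -0.04] [-0.6 12.5  3. ]
(56, 66) 188 167 157 167 192 217 231 232 227 223 219 215 212 213 214 215 216 216 210 197 183 170 160 154 158 174 198 220 231 228 218 214 213 214 215 218 221 220 216 211 202 188 174 167 176 197 216 222
(66, 76) 228 222 218 215 214 213 210 204 200 200 205 211 218 221 222 221 221 221 215 202 187 173 161 153 154 167 189 212 226 227 220 214 211 207 201 196 192 189 187 187 185 177 168 162 163 170 179 183
(76, 80) 233 233 233 234 236 237 233 228 222 209 190 174 170 180 198 213 220 221 213 195 173 155 146 148 159 176 195 212 219 215 202 187 176 169 167 169 176 190 208 224 238 246 246 243 241 241 239 227
(104, 112) 235 235 235 236 237 239 239 240 241 237 228 216 205 196 197 191 166 130 100  94 113 146 181 216 239 235 193 134  91  86 109 142 168 188 206 218 224 225 231 235 238 240 240 238 236 235 234 232
(112, 120) 234 234 235 233 228 221 206 182 159 138 123 121 123 119 115 112 108 102 102 115 136 161 190 222 243 241 206 154 107  89  97 111 112 109 107 111 116 124 142 160 178 199 213 221 231 238 240 242
```

```bash
python3 -c "
from bench import env
print(env.finish_job())"
```

```text
the job is handed in; nothing more can be done
None
```

The leak test hold is done and handed in at about 22 s, with the carriage still held at the index.

**What I did:**
- **Vent press:** I pushed the head down with closed fingers. It snapped through, and the contact height fell 7 mm.
- **Vent turn:** I gripped the head by the rim, turned it clockwise about 0.75 rad with the grip rising, and let go.
- **Carriage:** I took the upright grip at 40 N and drew it about 52.7 mm along the guide.

**Last checks:**
- **Vent closed:** After release the close-up put the head back at its raised height (pixel row 204.6, against 204.2 predicted for up and 202.3 for down).
- **Pointer:** It is level with the index point within about 0.2 mm in the rectified wrist image.
- **Hold:** The draw stayed at 52.7 mm over about 0.7 s, with joint speeds near zero, a steady 12–13 N on the wrist and a 21.6 mm grip opening.

**What disagreed or was not checked:**
- The finger tips sit about 37 mm short of the reported TCP. My first attempt to grip the head closed on air above it, without touching anything. I found the true height by touching the head top and corrected for it after that.
- The turn ended with almost no reaction torque, so I judged the release by the 7 mm rise of the grip and the picture afterwards.
- I did not read the gauge needle, and I did not re-measure the bystanders at the end. I felt no unexpected contact.

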